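# Hold the spring gate open and push the vial rack home in the chute

## Task

Hold the chute's long hinged gate swung open with one fingertip and, with the other finger, push the vial rack along the chute past the gate until it is home against the end stop, keeping the gate open and clear of the rack all the way. Then take the hand away so the gate swings shut behind the rack. Only push: the rack is not to be gripped, lifted or tipped, and the jar, cup and screwdriver nearby are left alone.

Things in the scene. Friction and masses are not known exactly. Their poses are not given: they have to be found in the camera images.
- chute: Fixed grey straight chute, open on top, 76 mm wide (x -38 to 38), from y -215 to 115. Origin: on the table, on its centre line, under the gate's blade. +y = travel direction to the end stop, +z up, -x = the gate's (robot's) side. Slide deck 45 mm above the table, 64 mm wide between two low 6 mm rails whose tops are 55 mm above the table.
- stop_face (a point): Middle of the end stop's face (chute y = 101 mm, 65 mm above the table); the stop is a steel block 76 mm wide, 85 mm high. A rack that is home touches it with its front, its origin then at chute y = 56 mm.
- gate (a joint): Gate angle: 0 shut (plate upright) to 0.65 rad, the plate's top leaning out to the chute's -x. Hinge line along chute y at x = -44 mm, 10 mm above the table. Sprung shut: 0.12 N m at 0, 0.24 N m at 0.5 rad (2 to 4 N at fingertip height). From 0.36 rad on its blade is clear of the rack; 0.5 is a good opening.
- gate_edge (a point): Middle of the gate plate's upper edge, on the inner face. Plain steel plate 4 mm thick; shut: inner face at chute x = -40 mm, y -215 to 10, up to 110 mm above the table. Push it outwards from inside the chute, fingertip above the low rail; it is even all along, so the finger can slide along it at constant angle up to the blade, not past it.
- gate_blade (a point): Inner tip of the gate's blade: a steel tab on the plate's inner side, 5 mm thick in y, at chute y = 0. Shut, it juts over the chute to x = -14 mm, 57 to 87 mm above the table, and bars the rack's body (the point is at its tip, 72 mm above the table).
- rack: Loose white plastic vial rack on the deck, upstream of the blade, about 0.35 kg. Origin: centre of the underside of its body; axes as the chute's (2 mm side play each way). Body 60 mm in x, 90 mm in y, 40 mm high; six fixed black-capped vials up to 58 mm. At its rear (-y) a narrow bar carries an upright push plate; these pass beside the shut blade.
- push_pad (a point): On the rear face of the rack's push plate, mid-width, 35 mm above the rack's underside (80 mm above the table): push here towards chute +y. The plate is 30 mm wide (rack x -7 to 23), 2 to 44 mm above the underside, its rear face 75 mm behind the rack's origin.
- jar: Bystander: capped glass jar, 60 mm diameter, 75 mm high, origin under its centre.
- cup: Bystander: open steel cup, 64 mm rim, 55 mm high, origin under its centre.
- screwdriver: Bystander: screwdriver lying on the table beyond the gate's end, about 0.2 m long, red handle; origin under its middle.
Mind the look-alikes: they are no part of the job. There is more than one size of the rack; the job needs the middle-sized.

How it is judged:
On the way, in this order (a step that is already met when the one before it is completed fails the run):
1. a finger holds the gate open while the rack is still upstream of the blade (value of joint gate above 0.34 rad and contact force between the fingers and gate above 0.3 N and y of rack in the frame of chute below -0.047 m), for 0.2 s.
2. the rack is pushed past the blade to the end stop while a finger still holds the gate open (value of joint gate above 0.34 rad and contact force between the fingers and gate above 0.3 N and y of rack in the frame of chute above 0.051 m), for 0.1 s.
At the end, for the whole second after the job is handed in: The rack stands flat on the deck between the rails, at rest within 5 mm of the end stop, and the gate has swung shut behind it (under 0.06 rad) (y of rack in the frame of chute between 0.051 and 0.06 m and x of rack in the frame of chute between -0.006 and 0.006 m and z of rack in the frame of chute below 0.049 m and angle between the y axis of rack and the y axis of chute, either way round below 0.1 rad and value of joint gate below 0.06 rad and linear speed of rack below 0.01 m/s); the robot touches nothing.
It fails at once if the rack is lifted more than 10 mm off the deck (z of rack in the frame of chute above 0.055 m).
It fails at once if the rack is tipped by more than 0.2 rad (angle between rack's own z axis and vertical above 0.2 rad).
It fails at once if the gate presses on the rack (over 2 N) (contact force between gate and rack above 2 N).
It fails at once if a bystander is moved by more than 20 mm (distance of any of jar, cup, screwdriver from where it was at the start of the episode above 0.02 m).
It also fails if it takes over 45 s, if anything falls off the work surface, if the arm or the gripper's body presses on something with over 40 N, if the wrist force passes 120 N, or if a joint passes its speed limit or range.

## Robot

A 7-joint arm with a two-finger parallel gripper is mounted at the origin on the work surface. World frame = base frame: x ahead of the robot, y to its left, z up, the work surface at z = 0. Lengths are in m, angles in rad, forces in N, time in s.
With the tool pointing down it reaches from about 0.4 to 0.85 m from the base axis. Payload 10.4 kg.
Tool frame: the origin (TCP) lies midway between the tips of the shut fingers; the grasp point (between the pads) lies 19 mm behind it; z points along the fingers, x is the direction in which the jaws open and shut, and the axes are right-handed (so a half turn about z gives the same grasp; the last joint's range is limited). The gripper opens to 85 mm and grips with 20 to 120 N. Pads are 22 mm wide; open, the fingers measure 114 mm over their backs; the gripper's body (76 mm by 85 mm) begins 54 mm behind the grasp point. The pads swing forward as they close: fully open they stand 13 mm farther back than shut.
Start: joints at [1.194, 0.332, -0.065, 1.46, 0.022, 1.35, -0.088], TCP at [0.217, -0.586, 0.231] pointing down, gripper open.
Joint ranges: [-2.6, 2.6], [-0.5, 2.12], [-1.47, 1.34], [0.16, 2.42], [-1.27, 4.41], [0.06, 2.06], [-2.6, 2.6]. Speed limits (rad/s): [2.22, 2.22, 2.79, 2.79, 3.14, 3.14, 3.14].

## Interface

Orientations are given as a unit quaternion [x, y, z, w].
In Python, from workcell import monitor, eyes, ticket, models gives the robot as it stands.
- The arm moves only by the tool servo_tool, never from a script. Its argument "motion" is a list of rows, each a list of 7 numbers: the opening, from 0 (shut) to 1 (fully open), then the shift along the tool's x, y, z in m, then the turn, a rotation vector about the tool's x, y, z in degrees. In form: [[fingers, tx, ty, tz, rx, ry, rz], ...]. A call has 1 to 20 rows; each row is the pose to reach, as a shift and turn from the pose commanded when the call began, along the tool's axes at that moment; what a row does not reach only later rows make up. A row lasts 1/8 s, in which the tool goes at most 62.5 mm and 10.7 degrees, less where a joint would pass 70% of its speed; a pose out of reach is approached as far as the arm can. A call with a gripper value outside its range is refused whole. The fingers move at their own pace and stop on an object; "grip_force" is the grip in N (left out, the last holds). Time passes only in rows, so rows that repeat a pose let the fingers close. It gives the time, the measured TCP pose, the force and the opening at its end, in the units of the state.
- monitor.get_obs(): the state, without advancing time (a new reading comes with each control period).
- eyes.camera(name): name is "side" or "top"; returns (picture, depth): 420x560x3 uint8, blue, green, red; 420x560 float32, m along the optical axis (not along the pixel's ray), 0 where there is no reading.
- eyes.camera_info(name): a dict with "intrinsics" (3x3 intrinsics, pixels), "extrinsics" (4x4, takes a point from world to camera coordinates). Camera axes: x right, y down, z forward; pixel columns grow to the right and rows downward; lengths in m; the calibration is good to about 2 mm. A picture is of the moment at which its call begins. camera_info takes no time and is no camera call.
- ticket.hand_in(): hands the job in, once; it reports no verdict.
Trained networks look in the newest picture that a camera, given by its name, has taken for a name from the list of things; names that differ only in an ending like _2 or _b are one class to them, and where a whole thing is asked for, a point or a joint stands for the part that bears it (a point fixed in the world has none). Each returns a list of dicts, best first, with "confidence" (0 to 1); they miss things now and then, are a little off and sometimes report something else, mostly with a low value. They report only what shows in the picture. A call takes as long as a camera call. They do not tell look-alikes from the thing itself.
- models.boxes_of(camera, thing): "point" ([x, y, z] in m, in the coordinates of the camera as it stood for that picture, good to about 4 mm: the middle of the surface that is visible of it).
The state is a dict: "clock": time; "joint_pos": joint angles; "joint_velocities": joint speeds; "tau": joint torques, N m; "position": TCP position; "ee_rot": TCP orientation; "ft_force": force on the tool from outside, world axes, zero at the start; "torque": the same for the moment, N m; "grip_width": opening from 0.0 (shut) to 1.0 (fully open).
Only numpy, scipy, OpenCV 4.12 (cv2) and the standard library are available. Lean on these libraries where they do the work, as an engineer would, in place of code of your own. Each camera call takes 0.05 s, during which the arm holds its last target. There are 200 camera calls.

## Working session

There is one attempt and no reset: what is moved stays moved. The work goes in short steps, Python scripts to look and compute and a tool call to move; the robot and the scene stay as the last step left them, time stands still between calls to the robot, and variables do not carry over. Pictures are saved under pics/ and viewed, about 8 in all and at most 12, crops included, and the job is handed in when it is done.

Besides the shell and the picture viewer there is one more tool, called after "Emit:" by a JSON object that holds its "name" and its "arguments", one argument or row to a line. servo_tool: Moves the arm, as the interface text tells. Its arguments: {"type":"object","properties":{"motion":{"type":"array"},"grip_force":{"type":"number"}},"required":["motion"]}

```bash
ls; mkdir -p pics; cat > h.py <<'E'
import numpy as np,cv2
from workcell import monitor,eyes,ticket,models
def w(cam,p):
    E=np.array(eyes.camera_info(cam)["extrinsics"]);return (np.linalg.inv(E)@np.r_[p,1])[:3]
def cloud(cam,d):
    K=np.array(eyes.camera_info(cam)["intrinsics"]);E=np.linalg.inv(np.array(eyes.camera_info(cam)["extrinsics"]))
    v,u=np.indices(d.shape);P=np.stack([(u-K[0,2])/K[0,0]*d,(v-K[1,2])/K[1,1]*d,d,np.ones_like(d)],-1)
    return (P@E.T)[...,:3]
def px(cam,p):
    E=np.array(eyes.camera_info(cam)["extrinsics"]);K=np.array(eyes.camera_info(cam)["intrinsics"])
    c=K@(E@np.r_[p,1])[:3];return (c[:2]/c[2]).round()
E
python3 - <<'E'
from h import *
np.set_printoptions(precision=4,suppress=True)
for c in("top","side"):
    im,d=eyes.camera(c);cv2.imwrite(f"pics/{c}0.png",im);np.save(c+"0.npy",d)
    for t in["chute","stop_face","gate_edge","gate_blade","rack","push_pad","jar","cup","screwdriver"]:
        for r in models.boxes_of(c,t): 
            p=w(c,r["point"]);print(c,t,round(r["confidence"],2),p,px(c,p))
print(monitor.get_obs())
E
```

```text
pics
top chute 0.82 [0.6286 0.1146 0.0411] [257. 189.]
top stop_face 0.63 [0.634  0.1185 0.0456] [255. 186.]
top gate_edge 0.56 [0.5903 0.0164 0.0844] [304. 204.]
top gate_blade 0.73 [0.7526 0.1121 0.0756] [257. 128.]
top gate_blade 0.67 [0.5909 0.0134 0.0857] [305. 204.]
top rack 0.86 [0.6381 0.0381 0.086 ] [293. 181.]
top rack 0.66 [0.4457 0.1032 0.0296] [262. 275.]
top rack 0.57 [ 0.4156 -0.126   0.0496] [373. 290.]
top push_pad 0.81 [ 0.4143 -0.1341  0.0569] [378. 291.]
top push_pad 0.64 [0.4487 0.1016 0.027 ] [263. 274.]
top push_pad 0.57 [ 0.7946 -0.0505  0.0251] [332. 115.]
top push_pad 0.55 [0.632  0.0386 0.082 ] [293. 184.]
top jar 0.63 [0.6284 0.1157 0.0416] [256. 189.]
top jar 0.59 [0.7501 0.1129 0.0745] [256. 129.]
top cup 0.71 [ 0.7892 -0.0507  0.0255] [332. 117.]
top screwdriver 0.84 [0.4526 0.267  0.0265] [186. 272.]
side chute 0.91 [0.6073 0.0129 0.0458] [288. 240.]
side stop_face 0.54 [ 0.5901 -0.0098  0.073 ] [286. 242.]
side gate_edge 0.67 [ 0.5914 -0.0082  0.0689] [286. 243.]
side gate_blade 0.91 [ 0.5957 -0.0128  0.0663] [289. 245.]
side rack 0.79 [0.6417 0.0112 
[... 260 characters left out ...]
0.088  0.026 ] [183. 253.]
side jar 0.69 [0.7478 0.0958 0.054 ] [331. 182.]
side cup 0.86 [ 0.7794 -0.0468  0.0414] [391. 229.]
side screwdriver 0.71 [0.4526 0.2649 0.0204] [157. 192.]
{'clock': 1.0, 'joint_pos': array([ 1.1943,  0.3322, -0.0647,  1.4601,  0.0216,  1.3499, -0.0885]), 'joint_velocities': array([ 0.0001, -0.0005,  0.0008,  0.0015,  0.0001, -0.0004, -0.0018]), 'tau': array([  0.0001, -62.5225,   0.0486, -39.1831,   0.0163,   0.0019,
         0.    ]), 'position': array([ 0.2166, -0.5863,  0.2313]), 'ee_rot': array([ 0.8205, -0.5716,  0.    ,  0.    ]), 'ft_force': array([-0.1278,  0.1963,  0.1134]), 'torque': array([-0.0102,  0.0151, -0.0525]), 'grip_width': 0.9986826801192016}
```

View pics/top0.png

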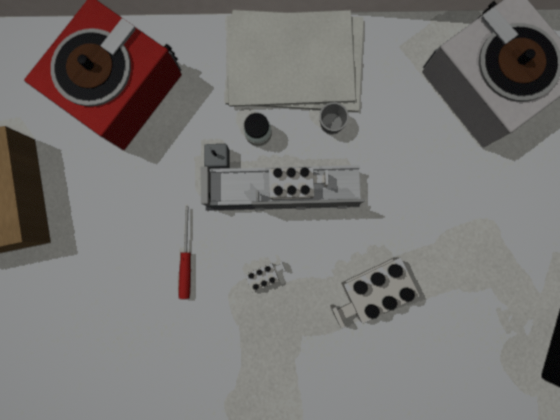

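View pics/side0.png

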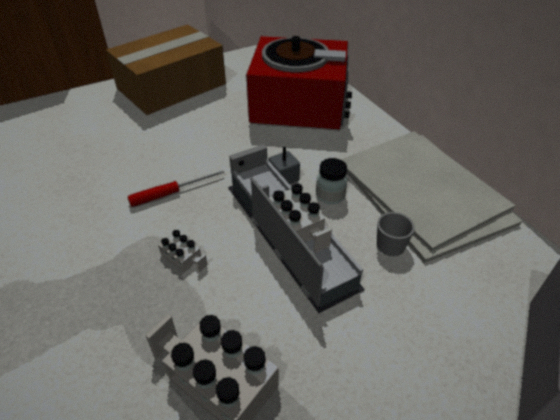

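Both pictures show the chute at the middle of the top view (columns 205–360, row 186). Its stop is on the left, the gate plate on the robot side, and the middle-sized rack is inside it (about 291,181). The look-alikes are the small rack at (263,276) and the large one at (385,290). The jar is at (257,128), the cup at (333,117) and the screwdriver at (186,250). Next I'll fit the chute pose from depth.

```bash
python3 - <<'E'
from h import *
np.set_printoptions(precision=4,suppress=True)
for c in("top","side"):
    d=np.load(c+"0.npy");P=cloud(c,d);Q=P[d>0]
    R=(Q[:,0]>.54)&(Q[:,0]<.72)&(Q[:,1]>-.15)&(Q[:,1]<.26)
    Q=Q[R];im=None
    g=Q[(Q[:,2]>.104)&(Q[:,2]<.118)&(Q[:,0]<.615)]
    print(c,"gate top n",len(g),"z",np.median(g[:,2]) if len(g) else 0)
    if len(g)>10:
        k=np.polyfit(g[:,1],g[:,0],1);print(" x=%.4f*y+%.4f"%tuple(k),"y range",np.percentile(g[:,1],[0,2,98,100]),"res",(g[:,0]-np.polyval(k,g[:,1])).std())
    s=Q[(abs(Q[:,2]-.085)<.006)&(Q[:,1]>.19)]
    print(" stop",len(s),s.min(0) if len(s) else 0,s.max(0) if len(s) else 0,np.percentile(s[:,1],[5,50,95]) if len(s) else 0)
    dk=Q[(abs(Q[:,2]-.045)<.004)]
    print(" deck",len(dk),np.percentile(dk,[1,50,99],axis=0))
    r=Q[(abs(Q[:,2]-.085)<.003)&(Q[:,0]>.6)&(Q[:,1]<.12)]
    print(" rackbody",len(r),np.percentile(r,[2,50,98],axis=0))
    r=Q[(abs(Q[:,2]-.103)<.004)&(Q[:,0]>.615)&(Q[:,1]<.15)]
    print(" caps",len(r),np.percentile(r,[2,50,98],axis=0),r.mean(0))
    r=Q[(abs(Q[:,2]-.055)<.003)&(Q[:,0]>.64)]
    k=np.polyfit(r[:,1],r[:,0],1);print(" far rail",len(r),k,np.percentile(r,[1,50,99],axis=0))
d=np.load("top0.npy");im=cv2.imread("pics/top0.png")
cv2.imwrite("pics/topc.png",cv2.resize(im[140:225,190:375],None,fx=4,fy=4,interpolation=2))
im=cv2.imread("pics/side0.png")
cv2.imwrite("pics/sidec.png",cv2.resize(im[140:310,220:400],None,fx=3.5,fy=3.5,interpolation=2))
E
```

```text
top gate top n 354 z 0.11156452807390504
 x=-0.0183*y+0.5940 y range [-0.1032 -0.0972  0.1167  0.1211] res 0.00322432465262778
 stop 258 [0.5943 0.2    0.0792] [0.7032 0.226  0.0895] [0.2128 0.2191 0.2255]
 deck 3164 [[ 0.5943 -0.1004  0.0413]
 [ 0.6366  0.1157  0.0447]
 [ 0.7122  0.2225  0.0487]]
 rackbody 774 [[ 0.606  -0.0273  0.0822]
 [ 0.6359  0.0417  0.0844]
 [ 0.6647  0.1108  0.0877]]
 caps 392 [[0.6154 0.0077 0.0997]
 [0.6478 0.0417 0.1024]
 [0.6621 0.0762 0.1053]] [0.6401 0.0417 0.1023]
 far rail 342 [0.0082 0.6719] [[ 0.6651 -0.0999  0.0522]
 [ 0.6705  0.1003  0.0542]
 [ 0.7128  0.2208  0.0577]]
side gate top n 483 z 0.11197533781885793
 x=-0.0173*y+0.5932 y range [-0.1046 -0.1021  0.1113  0.1187] res 0.0030187154207266635
 stop 269 [0.594  0.1982 0.079 ] [0.7047 0.229  0.0872] [0.2103 0.216  0.2255]
 deck 2458 [[ 0.5907 -0.104   0.0413]
 [ 0.6427 -0.0349  0.0451]
 [ 0.7112  0.2181  0.0488]]
 rackbody 692 [[ 0.6089 -0.0335  0.0824]
 [ 0.6387  0.0213  0.085 ]
 [ 0.6637  0.1093  0.0877]]
 caps 450 [[0.6156 0.0047 0.0996]
 [0.6476 0.0383 0.1026]
 [0.662  0.0753 0.1045]] [0.6401 0.0383 0.1025]
 far rail 382 [-0.0169  0.6696] [[ 0.6416 -0.1019  0.0522]
 [ 0.6702 -0.0299  0.0546]
 [ 0.7008  0.2137  0.0575]]
```

View pics/topc.png

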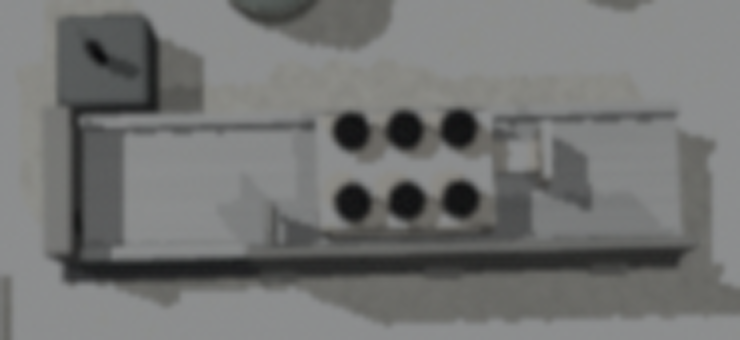

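View pics/sidec.png

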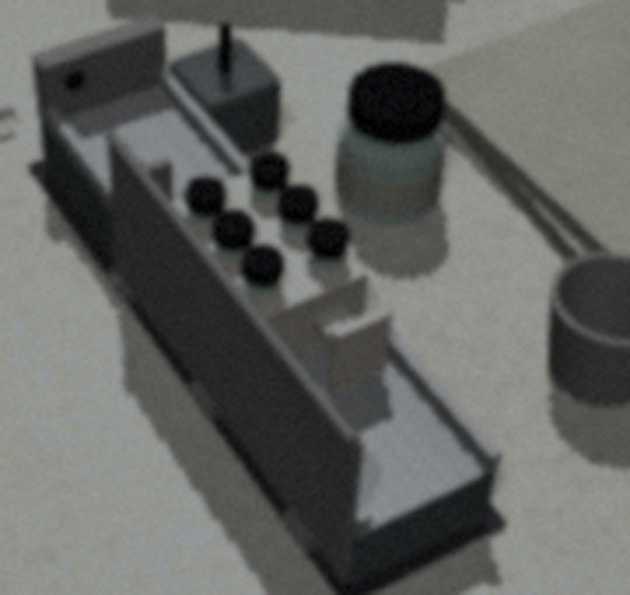

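The two cameras agree on the chute: origin about (0.634, 0.111), yaw about +0.018 rad. The rack origin is near chute y −0.071, so the rear face of its push plate is at world y ≈ −0.035. I'll point the jaw axis along chute x: the −x finger's back opens the gate and the +x finger's side edge pushes the plate. First I'll hover over the upstream end.

Emit:
{"name": "servo_tool", "arguments": {
  "motion": [
    [0.71, -0.166, -0.292, 0.01, 0, 0, -35],
    [0.71, -0.331, -0.583, 0.03, 0, 0, -70.8],
    [0.71, -0.331, -0.583, 0.03, 0, 0, -70.8],
    [0.71, -0.331, -0.583, 0.03, 0, 0, -70.8],
    [0.71, -0.331, -0.583, 0.03, 0, 0, -70.8],
    [0.71, -0.331, -0.583, 0.03, 0, 0, -70.8],
    [0.71, -0.331, -0.583, 0.03, 0, 0, -70.8],
    [0.71, -0.331, -0.583, 0.03, 0, 0, -70.8],
    [0.71, -0.331, -0.583, 0.03, 0, 0, -70.8],
    [0.71, -0.331, -0.583, 0.03, 0, 0, -70.8],
    [0.71, -0.331, -0.583, 0.03, 0, 0, -70.8],
    [0.71, -0.331, -0.583, 0.03, 0, 0, -70.8],
    [0.71, -0.331, -0.583, 0.03, 0, 0, -70.8],
    [0.71, -0.331, -0.583, 0.03, 0, 0, -70.8],
    [0.71, -0.331, -0.583, 0.03, 0, 0, -70.8],
    [0.71, -0.331, -0.583, 0.03, 0, 0, -70.8]
  ]
}}

```text
clock: 3.0
position: [0.6486, -0.0745, 0.2015]
ee_rot: [1.0, 0.009, 0.0, 0.0]
ft_force: [-0.1, 0.4, 0.3]
grip_width: 0.711
```

The tool x axis now lies along chute x, tool y is −chute y and tool z is down. Next I'll measure the fingers with the side camera.

```bash
python3 - <<'E'
from h import *
np.set_printoptions(precision=4,suppress=True)
A=np.array([np.cos(.018),np.sin(.018)]);B=np.array([-A[1],A[0]])
im,d=eyes.camera("side");cv2.imwrite("pics/side1.png",cv2.resize(im[80:330,200:480],None,fx=2.6,fy=2.6,interpolation=2))
P=cloud("side",d);Q=P[d>0]
t=monitor.get_obs()["position"];print(t)
q=Q[:,:2]-t[:2];X=q@A;Y=q@B
for z in np.arange(.195,.30,.008):
    m=(abs(X)<.09)&(abs(Y)<.06)&(abs(Q[:,2]-z)<.004)
    if m.sum(): print(round(z-t[2],3),m.sum(),"x",np.percentile(X[m],[1,99]),"y",np.percentile(Y[m],[1,99]), "x<0:",np.percentile(X[m&(X<0)],[1,99]) if (m&(X<0)).sum() else "")
E
```

```text
[ 0.6487 -0.0743  0.2015]
0.001 3 x [0.0295 0.0303] y [-0.0018  0.0076] x<0: 
0.009 84 x [-0.0432  0.036 ] y [-0.0111  0.0098] x<0: [-0.0432 -0.0316]
0.017 147 x [-0.0455  0.0423] y [-0.011   0.0109] x<0: [-0.0455 -0.0317]
0.025 148 x [-0.0454  0.0419] y [-0.011   0.0118] x<0: [-0.0455 -0.0319]
0.033 150 x [-0.0455  0.0423] y [-0.011   0.0105] x<0: [-0.0456 -0.031 ]
0.041 134 x [-0.0451  0.0402] y [-0.0108  0.012 ] x<0: [-0.0453 -0.0317]
0.049 165 x [-0.0608  0.0563] y [-0.0132  0.01  ] x<0: [-0.0614 -0.0314]
0.057 367 x [-0.0636  0.0604] y [-0.0132  0.0106] x<0: [-0.0637 -0.0291]
0.065 296 x [-0.0646  0.0612] y [-0.0156  0.0119] x<0: [-0.0647 -0.0245]
0.073 475 x [-0.066   0.0611] y [-0.017   0.0141] x<0: [-0.066  -0.0039]
0.081 419 x [-0.0668  0.0627] y [-0.0169  0.0153] x<0: [-0.067  -0.0008]
0.089 346 x [-0.0679  0.0638] y [-0.0183  0.0114] x<0: [-0.068  -0.0013]
0.097 497 x [-0.069   0.0637] y [-0.0195  0.01  ] x<0: [-0.0691 -0.0006]
```

View pics/side1.png

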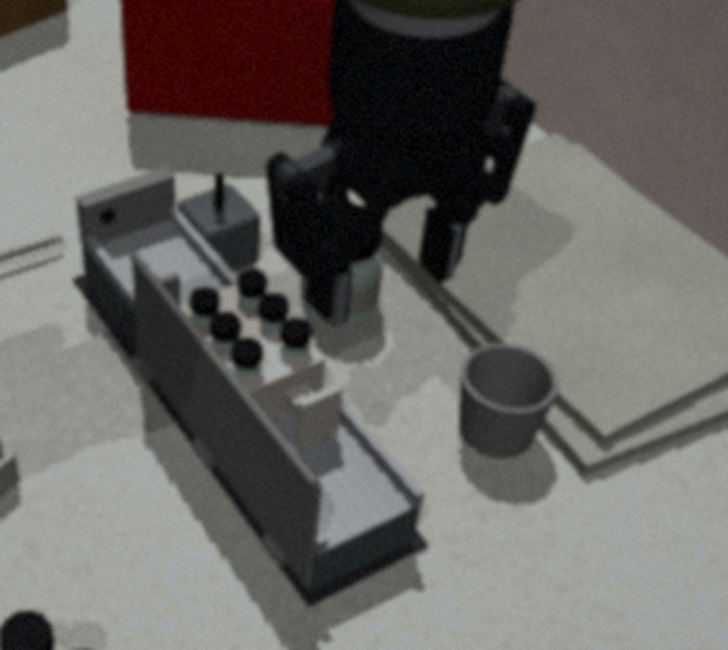

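The fingertips sit about 5 mm above the TCP and their backs at ±44.5 mm. The knuckles bulge outward from 46 mm above the TCP, so I'll stay at TCP z ≥ 0.072 until the gate is open, to clear its 110 mm top edge.

Emit:
{"name": "servo_tool", "arguments": {
  "motion": [
    [0.71, 0, 0, 0.05, 0, 0, 0],
    [0.71, 0, 0, 0.095, 0, 0, 0],
    [0.71, 0, 0, 0.12, 0, 0, 0],
    [0.71, 0, 0, 0.129, 0, 0, 0],
    [0.71, 0, 0, 0.129, 0, 0, 0]
  ]
}}

```text
clock: 3.68
position: [0.6489, -0.0739, 0.0726]
ee_rot: [1.0, 0.009, 0.0, 0.0]
ft_force: [-0.1, -0.1, 0.9]
grip_width: 0.709
```

Emit:
{"name": "servo_tool", "arguments": {
  "motion": [
    [0.71, -0.006, 0, 0, 0, 0, 0],
    [0.71, -0.012, 0, 0, 0, 0, 0],
    [0.71, -0.018, 0, 0, 0, 0, 0],
    [0.71, -0.024, 0, 0, 0, 0, 0],
    [0.71, -0.03, 0, 0, 0, 0, 0],
    [0.71, -0.036, 0, 0, 0, 0, 0],
    [0.71, -0.042, 0, 0, 0, 0, 0],
    [0.71, -0.042, 0, 0, 0, 0, 0],
    [0.71, -0.042, 0, 0, 0, 0, 0]
  ]
}}

```text
clock: 4.8
position: [0.6069, -0.0747, 0.0726]
ee_rot: [1.0, 0.009, 0.0, 0.0]
ft_force: [1.2, 0.3, 2.5]
grip_width: 0.709
```

```bash
python3 - <<'E'
from h import *
np.set_printoptions(precision=4,suppress=True)
A=np.array([np.cos(.018),np.sin(.018)]);B=np.array([-A[1],A[0]])
im,d=eyes.camera("side");cv2.imwrite("pics/side2.png",cv2.resize(im[80:330,200:480],None,fx=2.6,fy=2.6,interpolation=2))
Q=cloud("side",d)[d>0];q=Q[:,:2]-[.634,.111];X=q@A;Y=q@B;Z=Q[:,2]
# outer face of plate: x vs z
m=(Y>-.13)&(Y<-.01)&(X<-.046)&(X>-.13)&(Z>.03)&(Z<.11)
k=np.polyfit(Z[m],X[m],1);print("gate angle",np.arctan(-k[0]),"n",m.sum(),"top z",np.percentile(Z[m],99), "x@top",X[m].min())
r=(abs(Z-.1025)<.004)&(X>-.03)&(X<.03)&(Y<.03)&(Y>-.12);print("caps",X[r].mean(),Y[r].mean(),r.sum())
for i in range(3): o=monitor.get_obs();print(o["ft_force"],o["torque"])
E
```

```text
gate angle 0.4835833723117988 n 329 top z 0.10542872653529281 x@top -0.08847105407318948
caps -0.017182341575414813 -0.06364950101252057 235
[ 1.1626 -0.6319  3.3157] [-0.0818 -0.2198  0.0592]
[ 1.1626 -0.6319  3.3157] [-0.0818 -0.2198  0.0592]
[ 1.1626 -0.6319  3.3157] [-0.0818 -0.2198  0.0592]
```

View pics/side2.png

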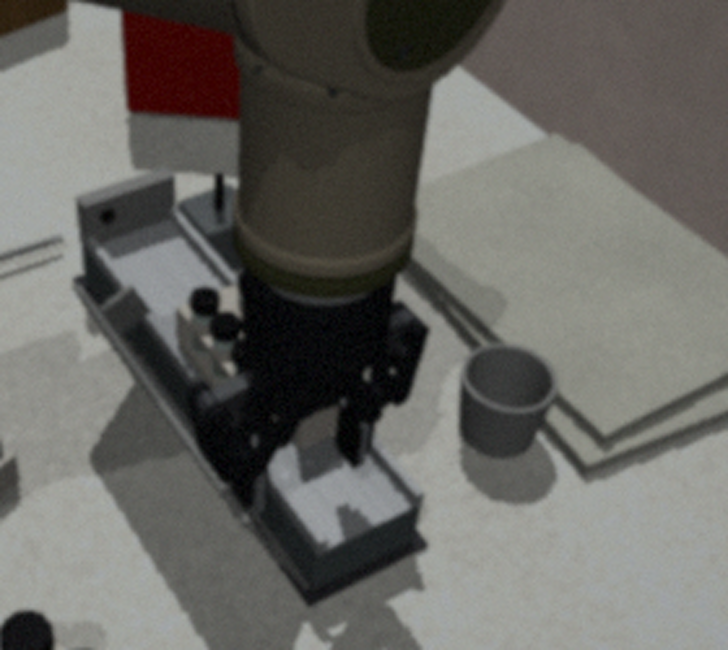

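The gate plate is leaning out at about 0.48 rad with the finger on it (around 250,470), and the rack is still upstream. Now I'll push along the chute.

Emit:
{"name": "servo_tool", "arguments": {
  "motion": [
    [0.71, 0, -0.008, 0, 0, 0, 0],
    [0.71, 0, -0.016, 0, 0, 0, 0],
    [0.71, 0, -0.022, 0, 0, 0, 0],
    [0.71, 0, -0.027, 0, 0, 0, 0],
    [0.71, 0, -0.032, 0, 0, 0, 0],
    [0.71, 0, -0.039, 0, 0, 0, 0],
    [0.71, 0, -0.046, 0, 0, 0, 0],
    [0.71, 0, -0.053, 0, 0, 0, 0],
    [0.71, 0, -0.06, 0, 0, 0, 0],
    [0.71, 0, -0.067, 0, 0, 0, 0],
    [0.71, 0, -0.074, 0, 0, 0, 0],
    [0.71, 0, -0.081, 0, 0, 0, 0],
    [0.71, 0, -0.088, 0, 0, 0, 0],
    [0.71, 0, -0.095, 0, 0, 0, 0],
    [0.71, 0, -0.1, 0, 0, 0, 0]
  ]
}}

```text
clock: 6.72
position: [0.6048, 0.026, 0.0723]
ee_rot: [1.0, 0.01, -0.0, -0.0]
ft_force: [1.7, -3.8, 0.7]
grip_width: 0.713
```

Emit:
{"name": "servo_tool", "arguments": {
  "motion": [
    [0.71, 0, -0.006, 0, 0, 0, 0],
    [0.71, 0, -0.012, 0, 0, 0, 0],
    [0.71, 0, -0.018, 0, 0, 0, 0],
    [0.71, 0, -0.024, 0, 0, 0, 0],
    [0.71, 0, -0.03, 0, 0, 0, 0],
    [0.71, 0, -0.036, 0, 0, 0, 0],
    [0.71, 0, -0.041, 0, 0, 0, 0],
    [0.71, 0, -0.045, 0, 0, 0, 0],
    [0.71, 0, -0.048, 0, 0, 0, 0],
    [0.71, 0, -0.05, 0, 0, 0, 0]
  ]
}}

```text
clock: 7.98
position: [0.604, 0.0755, 0.0723]
ee_rot: [1.0, 0.009, 0.0, 0.0]
ft_force: [1.3, -3.3, 2.1]
grip_width: 0.712
```

```bash
cat > m.py <<'E'
from h import *
np.set_printoptions(precision=4,suppress=True)
A=np.array([np.cos(.018),np.sin(.018)]);B=np.array([-A[1],A[0]])
import sys
n=sys.argv[1]
for c in("side","top"):
    im,d=eyes.camera(c);b=(80,330,200,480) if c=="side" else (100,260,150,400)
    cv2.imwrite(f"pics/{c}{n}.png",cv2.resize(im[b[0]:b[1],b[2]:b[3]],None,fx=2.6,fy=2.6,interpolation=2))
    Q=cloud(c,d)[d>0];q=Q[:,:2]-[.634,.111];X=q@A;Y=q@B;Z=Q[:,2]
    r=(abs(Z-.085)<.003)&(X>-.028)&(X<.028)&(Y>0)&(Y<.098)
    print(c,"body top y",np.percentile(Y[r],[1,99]) if r.sum() else None,r.sum())
    r=(abs(Z-.103)<.004)&(X>-.03)&(X<.03)&(Y<.11)&(Y>.0)
    if r.sum(): print(" caps x",np.percentile(X[r],[1,99]),"y",np.percentile(Y[r],[1,99]))
    m=(Y>-.2)&(Y<-.01)&(X<-.046)&(X>-.13)&(Z>.03)&(Z<.11)
    if m.sum()>30: k=np.polyfit(Z[m],X[m],1);print(" gate angle",np.arctan(-k[0]),m.sum())
print(monitor.get_obs()["ft_force"],monitor.get_obs()["position"])
E
python3 m.py 3
```

```text
side body top y [0.005  0.0935] 126
 caps x [-0.0276 -0.0204] y [0.075  0.0855]
 gate angle 0.4475382274785073 754
top body top y [0.0525 0.0961] 274
 caps x [-0.0265  0.0265] y [0.0487 0.089 ]
 gate angle 0.4573250148717668 379
[ 2.8049 -2.0463  1.5201] [0.6039 0.0758 0.0723]
```

The rack front is about 5 mm short of the stop and the gate is still open at about 0.45 rad. I'll finish slowly and watch the force.

Emit:
{"name": "servo_tool", "arguments": {
  "motion": [
    [0.71, 0, -0.0015, 0, 0, 0, 0],
    [0.71, 0, -0.003, 0, 0, 0, 0],
    [0.71, 0, -0.0045, 0, 0, 0, 0],
    [0.71, 0, -0.0045, 0, 0, 0, 0]
  ]
}}

```text
clock: 8.57
position: [0.6039, 0.08, 0.0723]
ee_rot: [1.0, 0.009, -0.0, 0.0]
ft_force: [1.7, -2.6, 1.2]
grip_width: 0.71
```

Emit:
{"name": "servo_tool", "arguments": {
  "motion": [
    [0.71, 0, -0.001, 0, 0, 0, 0],
    [0.71, 0, -0.002, 0, 0, 0, 0],
    [0.71, 0, -0.002, 0, 0, 0, 0]
  ]
}}

```text
clock: 8.95
position: [0.6039, 0.0801, 0.0723]
ee_rot: [1.0, 0.009, -0.0, 0.001]
ft_force: [-0.1, -8.0, 3.0]
grip_width: 0.712
```

The finger stalled and the force rose to 8 N, so the rack is home. I'll check before backing off.

```bash
python3 m.py 4
```

```text
side body top y [0.0099 0.0954] 122
 caps x [-0.028  -0.0205] y [0.0801 0.093 ]
 gate angle 0.448576360640471 748
top body top y [0.0593 0.0979] 209
 caps x [-0.0264  0.0263] y [0.0551 0.0929]
 gate angle 0.45413510340096597 438
[ 1.7068 -7.0904  2.2758] [0.6039 0.0801 0.0723]
```

View pics/side4.png

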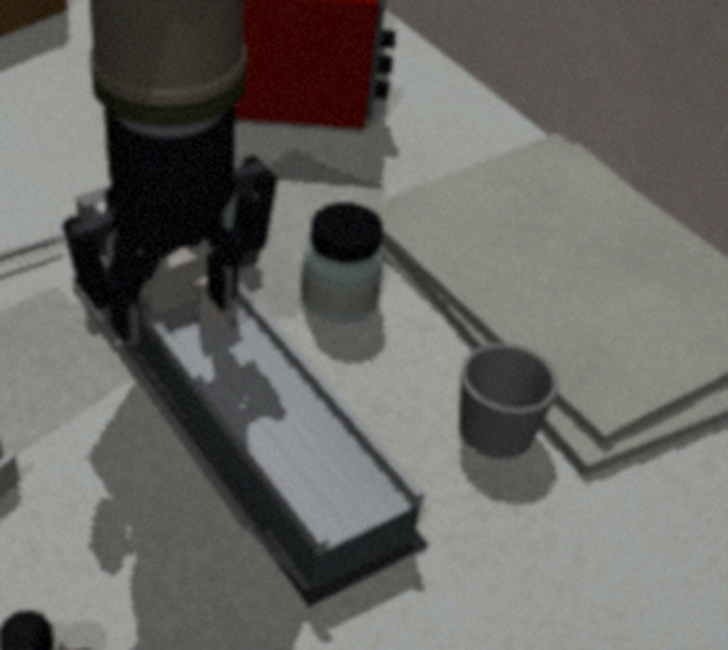

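The side view shows the gate held open at about 0.45 rad by the finger at (125,330), and the rack at the stop. I'll back off, let the gate down gently and rise.

Emit:
{"name": "servo_tool", "arguments": {
  "motion": [
    [0.71, 0, 0.006, 0, 0, 0, 0],
    [0.71, 0, 0.018, 0, 0, 0, 0],
    [0.71, 0, 0.03, 0, 0, 0, 0],
    [0.71, 0.006, 0.036, 0, 0, 0, 0],
    [0.71, 0.013, 0.04, 0, 0, 0, 0],
    [0.71, 0.02, 0.04, 0, 0, 0, 0],
    [0.71, 0.027, 0.04, 0, 0, 0, 0],
    [0.71, 0.034, 0.04, 0, 0, 0, 0],
    [0.71, 0.04, 0.04, 0, 0, 0, 0],
    [0.71, 0.044, 0.04, 0, 0, 0, 0],
    [0.71, 0.044, 0.04, 0, 0, 0, 0],
    [0.71, 0.044, 0.04, -0.03, 0, 0, 0],
    [0.71, 0.044, 0.04, -0.08, 0, 0, 0],
    [0.71, 0.044, 0.04, -0.13, 0, 0, 0],
    [0.71, 0.044, 0.09, -0.17, 0, 0, 0],
    [0.71, 0.044, 0.15, -0.17, 0, 0, 0],
    [0.71, 0.044, 0.2, -0.17, 0, 0, 0],
    [0.71, 0.044, 0.2, -0.17, 0, 0, 0]
  ]
}}

```text
clock: 11.3
position: [0.6508, -0.1233, 0.2418]
ee_rot: [1.0, 0.005, -0.001, 0.001]
ft_force: [-0.1, 0.9, -0.6]
grip_width: 0.713
```

```bash
python3 m.py 5; python3 - <<'E'
from h import *
np.set_printoptions(precision=4,suppress=True)
for c in("top","side"):
    im,d=eyes.camera(c);Q=cloud(c,d)[d>0]
    g=Q[(Q[:,2]>.104)&(Q[:,2]<.118)&(Q[:,0]<.615)&(Q[:,0]>.54)&(Q[:,1]>-.02)&(Q[:,1]<.13)]
    print(c,"gate top x,z",np.median(g,axis=0),len(g))
    for t in("jar","cup","screwdriver"):
        for r in models.boxes_of(c,t): print(t,w(c,r["point"]),round(r["confidence"],2))
E
```

```text
side body top y [0.0012 0.0967] 459
 caps x [-0.027   0.0267] y [0.019  0.0913]
top body top y [0.0021 0.0978] 639
 caps x [-0.0262  0.0273] y [0.0211 0.0925]
[-0.0031  0.9171  0.0636] [ 0.6513 -0.1171  0.2421]
top gate top x,z [0.5925 0.05   0.1119] 219
jar [0.751  0.1115 0.0732] 0.63
jar [ 0.7916 -0.0532  0.0303] 0.37
cup [ 0.7939 -0.0533  0.0277] 0.89
screwdriver [0.4542 0.2673 0.0256] 0.86
side gate top x,z [0.5916 0.0437 0.1118] 257
jar [0.7434 0.0941 0.0433] 0.69
cup [ 0.7825 -0.0491  0.0385] 0.81
screwdriver [0.4558 0.2664 0.0202] 0.55
```

View pics/side5.png

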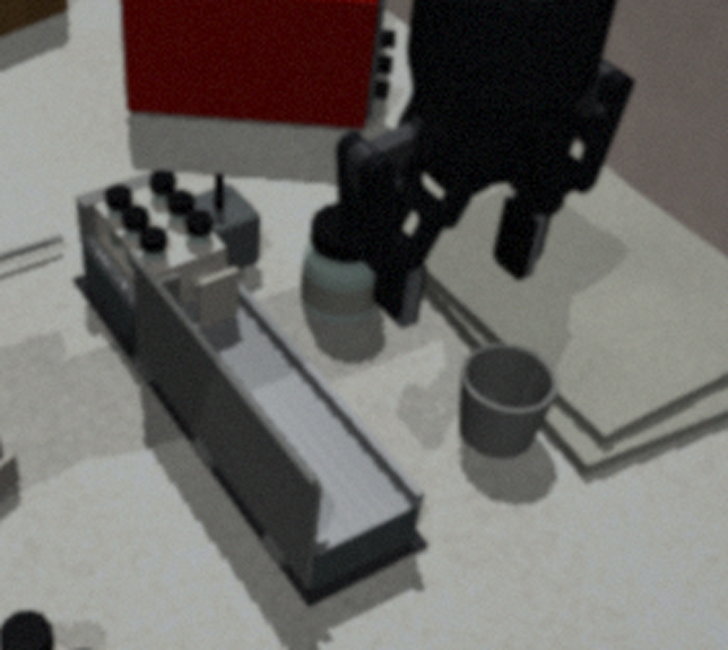

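The rack is at the stop (caps centred at chute y ≈ 0.056) and the gate is shut behind it, with its top edge back at its starting place. The hand is clear and the bystanders haven't moved.

```bash
python3 -c "
from h import *
print(ticket.hand_in())"
```

```text
the job is handed in; nothing more can be done
None
```

The job is done and handed in. I held the gate open with the back of one finger while the side of the other pushed the middle-sized rack along the chute to the end stop. Then I backed off, let the gate down gently and lifted the hand away. It took about 11 s of the 45 s.

**Last checks:**
- **Rack:** the vial caps are centred at chute y ≈ 0.055–0.057 m (home is 0.056) and x ≈ 0. At the stop, the finger stalled and the force rose to about 8 N.
- **Gate:** it measured 0.48 rad when first opened and 0.45 rad at the stop. It is now shut, with its top edge back within 2 mm of where it started.
- **Bystanders:** the jar, cup and screwdriver are within about 5 mm of their first positions, which is roughly the networks' accuracy.
- **Hand:** it is well clear, with the tool at z = 0.24 m.

**Weak points:**
- I could not measure the finger-to-gate contact force on its own. The sideways wrist force was small and noisy: one reading at the stop was −0.1 N, though the next was 1.7 N. That the finger held the gate there rests on the measured angle and the picture.
- The front edge of the rack read 3–5 mm short of the stop, because my measuring window ended at 98 mm. I relied on the caps and the force for the home position.

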